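# Stow the stamp and shut the writing box

### The job

Put the hand stamp away, standing upright on the floor of the empty rear compartment of the open writing box (under the leaning lid). Then lift the knee of the brass folding stay up and forward past its centre to unlock it, and lower the lid gently, without slamming it, until it is fully shut. Leave the sunglasses, eraser and binder clip where they are.

Things in the scene. Friction and masses are not known exactly. Their poses are not given: they have to be found in the camera images.
- writing_box: Fixed dark box, 240 (x) x 220 (y) x 100 mm high, walls and floor 8 mm; origin: centre of underside; box +x points from its front to its hinge side, away to the robot's right (yaw -1.3 to -0.9 rad); z up. A low cross wall at box x = 0 (top 55 mm above the table) parts the empty rear compartment (box x 4 to 112, y -102 to 102 mm) from the front one, where ink bottle and spool are fixed.
- rear_floor (a point): centre of the rear compartment's floor, 8 mm above the table
- lid_hinge (a point): middle of the lid's hinge axis, which runs along box y at box x = 120 mm, 100 mm above the table
- lid_edge (a point): middle of the lid's free edge on its outer face, 240 mm from the hinge. The lid is a board 240 x 220 x 10 mm; a brass thumb piece 50 mm wide stands out 9 mm at the edge.
- lid (a joint): Lid angle (rad): 0 = open and locked, the lid rising 60 degrees above the box top and leaning over the rear compartment; 1.047 = shut flat on the box. The hinge is stiff: an unlocked lid stays where it is left; a few newtons on the outer face near the free edge move it.
- stay_arm (a joint): Angle (rad) of the stay's lower arm, 55 mm from pivot to knee. 0 = locked: the knee lies 6 mm past the straight line, on its lower, hinge side. Grows as the knee goes up and forward (to the box front) round the pivot. Straight near 0.11; beyond that it is unlocked and lifting further draws the lid down. At 0.9 the lid reads about 0.2. Stays where it is left; 2.17 with the lid shut.
- knee_pin (a point): Grip point on the knee pin, moving with the arm: brass pin 10 mm thick along box y, standing out from the box's -y side (the side facing the robot), free for 25 mm to either side of this point, which is 60 mm outside the box wall; a black button 18 mm wide ends it. The stay's bars lie 7 to 17 mm outside the wall.
- stay_pivot (a point): point on the axis (along box y) of the lower arm's pivot on the box's -y side, 50 mm above the table, set out sideways level with knee_pin
- stamp: Loose office stamp, 64 mm high: rectangular foot 24 x 40 mm, turned wooden handle widening to a knob 24 mm thick, to be gripped 40 to 55 mm above the foot; origin = centre of its underside, z up. About 27 to 55 g.
- shades: Sunglasses, 152 x 148 x 51 mm, bystander; origin at the underside
- eraser: Blue and white eraser, 19 x 42 x 12 mm, bystander; origin at the underside
- clip: Black binder clip, 18 x 26 x 25 mm, bystander; origin at the underside
Things that resemble listed ones, but are neither listed nor needed, are in the scene too. Of the things shaped like the stamp, the wooden one is meant.

How it is judged:
By the outcome, as a careful person would: the job done as asked, in the order asked, and still so for the second after the job is handed in, with the robot touching nothing.
It also fails if it takes over 67 s, if anything falls off the work surface, if the arm or the gripper's body presses on something with over 40 N, if the wrist force passes 120 N, or if a joint passes its speed limit or range.

### The arm

A 6-joint arm with a two-finger parallel gripper is mounted at the origin on a cart in front of the work surface, level with it; the furniture and walls round the work are solid. World frame = base frame: x ahead of the robot, y to its left, z up, the work surface at z = 0. Lengths are in m, angles in degrees, forces in N, time in s.
With the tool pointing down it reaches from about 0.25 to 0.725 m from the base axis. Payload 9.7 kg.
Tool frame: the origin (TCP) lies midway between the tips of the shut fingers; the grasp point (between the pads) lies 19 mm behind it; z points along the fingers, y is the line along which they close (so a half turn about z gives the same grasp; the last joint's range is limited). The gripper opens to 85 mm and grips with 20 to 120 N. Pads are 22 mm wide; open, the fingers measure 114 mm over their backs; the gripper's body (76 mm by 85 mm) begins 54 mm behind the grasp point. The pads swing forward as they close: fully open they stand 13 mm farther back than shut.
Start: joints at [75.63, 4.979, 10.078, 95.1, 0, 90], TCP at [0.136, 0.533, 0.231] pointing down, gripper open.
Joint ranges: [-179.16, 179.16], [-48.56, 103.87], [-65.8, 70.77], [-126.05, 130.52], [-82.76, 87.17], [-180, 180]. Speed limits (degrees/s): [127.2, 127.2, 147.25, 180, 180, 180].

### API

Orientations are given as [roll, pitch, yaw] about the fixed x, y, z axes, in that order (R = Rz(yaw) Ry(pitch) Rx(roll)).
In Python, from workcell import readout, imaging, workorder gives the robot as it stands.
- The arm moves only by the shell command python3 -m inch 'ROWS'. ROWS is text: rows parted by semicolons, each of 7 numbers parted by spaces: the shift along the world's x, y, z each as a share of 0.08 m, from -1 to 1, then the turn, a rotation vector about the world's x, y, z each as a share of 90 degrees, from -1 to 1, then the closure, from 0 (fully open) to 1 (shut). In form: tx ty tz rx ry rz jaw; .... A call has 1 to 12 rows; each row is the pose to reach, as a shift and turn from the pose commanded when the call began; what a row does not reach only later rows make up. A row lasts 1/8 s, in which the tool goes at most 62.5 mm and 10.7 degrees, less where a joint would pass 70% of its speed; a pose out of reach is approached as far as the arm can. A call with a number of a shift or a turn outside -1 to 1 is refused whole. A call with a gripper value outside its range is refused whole. The fingers move at their own pace and stop on an object; the grip force is fixed at half the most. Time passes only in rows, so rows that repeat a pose let the fingers close. It gives the time, the measured TCP pose, the force, the opening and the grip force at its end, in the units of the state.
- readout.sense(): the state, without advancing time (a new reading comes with each control period).
- imaging.read_camera(name): name is "side" or "top" or "wrist"; returns the picture (384x512x3 uint8, red, green, blue); there is no depth.
- imaging.camera_params(name): a dict with "vertical_fov" (degrees; the focal length in pixels is half the picture's height over the tangent of half this angle, whatever the lens; pixels are square), "cx", "cy" (the principal point, pixels), "origin" and "rotation" of the camera in the world. Camera axes: x right, y down, z forward; pixel columns grow to the right and rows downward; lengths in m; the calibration is good to about 2 mm. A picture is of the moment at which its call begins: read the wrist's pose just before it. camera_params takes no time and is no camera call; for the wrist camera it gives the pose at the moment of the call.
- workorder.hand_in(): hands the job in; it is judged then, once.
Trained networks look in the newest picture that a camera, given by its name, has taken for a name from the list of things; names that differ only in an ending like _2 or _b are one class to them, and where a whole thing is asked for, a point or a joint stands for the part that bears it (a point fixed in the world has none). Each returns a list of dicts, best first, with "score" (0 to 1); they miss things now and then, are a little off and sometimes report something else, mostly with a low value. They report only what shows in the picture. A call takes as long as a camera call. They do not tell look-alikes from the thing itself.
- imaging.outline_of(camera, name): "region" (384x512 bool, what is visible of it) and "box" ([left, top, right, bottom] in pixels, round what is visible of it).
The state is a dict: "time": time; "joint_pos": joint angles; "joint_velocities": joint speeds; "tau": joint torques, N m; "position": TCP position; "orientation": TCP orientation; "contact_force": force on the tool from outside, world axes, zero at the start; "wrist_torque": the same for the moment, N m; "opening": finger opening in m; "grip_force": force on a finger pad.
Only numpy, scipy, OpenCV 4.12 (cv2) and the standard library are available. Lean on these libraries where they do the work, as an engineer would, in place of code of your own. Each camera call takes 0.05 s, during which the arm holds its last target. There are 200 camera calls.

## Working session

There is one attempt and no reset: what is moved stays moved. The work goes in short steps, Python scripts to look and compute and a shell command to move; the robot and the scene stay as the last step left them, time stands still between calls to the robot, and variables do not carry over. Pictures are saved under pics/ and viewed, at most 12 in all, crops included, and the job is handed in when it is done.

```bash
mkdir -p pics
cat > h.py <<'E'
import numpy as np, cv2
from workcell import readout, imaging, workorder
def K(c):
    p=imaging.camera_params(c); f=192/np.tan(np.radians(p["vertical_fov"])/2)
    return p,f
def ray(c,u,v):
    p,f=K(c); d=np.array([(u-p["cx"])/f,(v-p["cy"])/f,1]); return np.array(p["origin"]),np.array(p["rotation"])@d
def onplane(c,u,v,z=0):
    o,d=ray(c,u,v); return o+d*(z-o[2])/d[2]
def proj(c,P):
    p,f=K(c); q=(np.atleast_2d(P)-np.array(p["origin"]))@np.array(p["rotation"]); return np.c_[q[:,0]/q[:,2]*f+p["cx"],q[:,1]/q[:,2]*f+p["cy"]]
def snap(c,fn):
    im=imaging.read_camera(c); cv2.imwrite("pics/"+fn,im[:,:,::-1]); return im
E
python3 - <<'E'
from h import *
a=snap("top","a.png");b=snap("side","b.png")
cv2.imwrite("pics/a.png",a[:,:,::-1])
for c in("top","side"):
    print(c,imaging.camera_params(c))
    for n in("stamp","writing_box","knee_pin","lid","shades","eraser","clip"):
        for r in imaging.outline_of(c,n)[:3]: print(n,round(r["score"],2),r["box"])
print(readout.sense())
E
```

```text
top {'vertical_fov': 45.20113050854738, 'cx': 257.91558424608405, 'cy': 187.6499830335853, 'origin': array([0.02611194, 0.21197813, 1.4644341 ]), 'rotation': array([-152.79738045,   -0.67636294, -112.97150168])}
stamp 0.66 [191.7, 226.3, 206.6, 239.6]
stamp 0.53 [152.4, 221.9, 164.2, 235.4]
stamp 0.5 [232.6, 151.9, 241.3, 164.1]
writing_box 0.91 [223.8, 135.4, 318.3, 257.0]
knee_pin 0.53 [240.0, 230.2, 251.2, 251.8]
lid 0.83 [250.5, 135.4, 315.5, 237.6]
lid 0.63 [226.2, 134.4, 316.2, 252.4]
shades 0.78 [317.6, 176.1, 368.5, 225.8]
shades 0.45 [222.4, 139.8, 314.4, 253.2]
eraser 0.62 [262.0, 272.9, 271.6, 283.2]
side {'vertical_fov': 52.525402204114364, 'cx': 261.48338554825114, 'cy': 188.17789157626686, 'origin': array([0.31477701, 0.69897559, 0.86433163]), 'rotation': array([-130.03972803,   -0.41413298, -157.99711294])}
stamp 0.8 [177.6, 300.9, 193.9, 324.1]
stamp 0.77 [221.5, 271.4, 234.6, 297.6]
stamp 0.59 [196.9, 195.1, 200.8, 213.5]
writing_box 0.71 [215.5, 123.1, 323.3, 262.0]
lid 0.92 [250.0, 125.1, 322.1, 231.1]
shades 0.97 [300.2, 160.2, 338.6, 179.9]
eraser 0.66 [320.5, 260.0, 337.8, 279.9]
clip 0.47 [344.1, 195.6, 350.1, 204.4]
{'time': 0.8, 'joint_pos': array([7.56325570e+01, 4.97746821e+00, 1.00783339e+01, 9.50988305e+01,
       1.84010198e-03, 8.99996456e+01]), 'joint_velocities': array([ 0.06939715, -0.0169475 , -0.06456145,  0.03083398, -0.10077713,
       -0.0381675 ]), 'tau': array([-3.55267839e-03, -5.20055401e+01,  4.64833903e+01,  1.69591734e-03,
       -2.70613591e-04, -9.03038028e-06]), 'position': array([0.13646799, 0.5328012 , 0.23129896]), 'orientation': array([ 1.79997965e+02, -1.84008939e-03,  1.65632911e+02]), 'contact_force': array([0.05148086, 0.93701539, 0.20548908]), 'wrist_torque': array([ 0.03914466, -0.02237793, -0.00230513]), 'grip_force': 0.0, 'opening': 0.0854444234485203}
```

View pics/a.png

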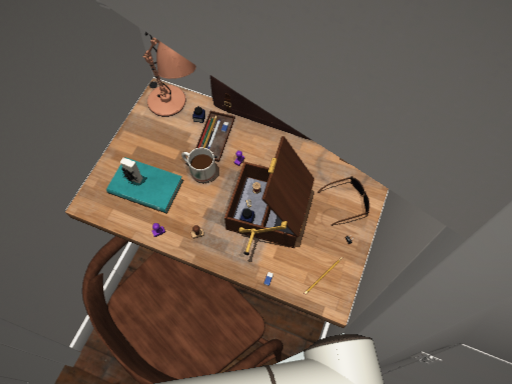

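View pics/b.png

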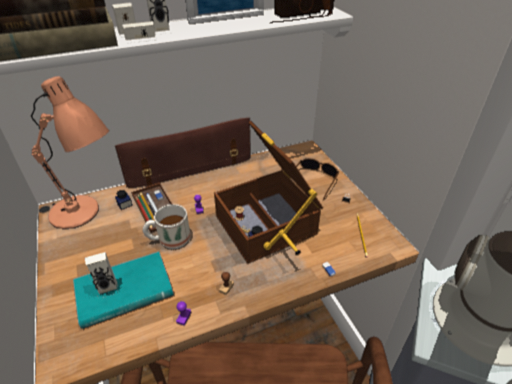

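Wooden stamp: top (197,231), side (226,284). The two other stamps are purple. The box is seen with the stay on the near side, with its knee at top ≈(246,240) and side ≈(285,240). Next I'll crop and triangulate.

Run:
```python
s=open('h.py').read()
s=s.replace('np.array(p["rotation"])','Rm(p["rotation"])').replace('def K(c)','from scipy.spatial.transform import Rotation as Ro\ndef Rm(r): return Ro.from_euler("xyz",r,degrees=True).as_matrix()\ndef K(c)')
s+='''
def tri(pts):
    A=np.zeros((3,3));b=np.zeros(3);R=[]
    for c,u,v in pts:
        o,d=ray(c,u,v);d=d/np.linalg.norm(d);M=np.eye(3)-np.outer(d,d);A+=M;b+=M@o;R.append((o,M))
    x=np.linalg.solve(A,b);return x,[round(1e3*np.linalg.norm(M@(x-o)),1) for o,M in R]
'''
open('h.py','w').write(s)
from h import *
print(proj("top",readout.sense()["position"]),proj("top",[0,0,0]))
print("stamp",onplane("side",228,291,0.0),onplane("top",197,234,0),tri([("side",226,275),("top",196,229)]))
a=cv2.imread("pics/a.png");b=cv2.imread("pics/b.png")
A=cv2.resize(a[130:280,180:330],None,fx=4,fy=4,interpolation=cv2.INTER_CUBIC);B=cv2.resize(b[110:300,200:350],(474,600),interpolation=cv2.INTER_CUBIC)
cv2.imwrite("pics/c.png",A[:,:600]);cv2.imwrite("pics/d.png",B)
```

```text
[[107.49010048 436.03038864]] [[323.0666953  401.86001091]]
stamp [0.6183969  0.16552119 0.        ] [0.62923464 0.16179151 0.        ] (array([0.62277252, 0.16097416, 0.05956679]), [np.float64(0.3), np.float64(0.3)])
```

View pics/c.png

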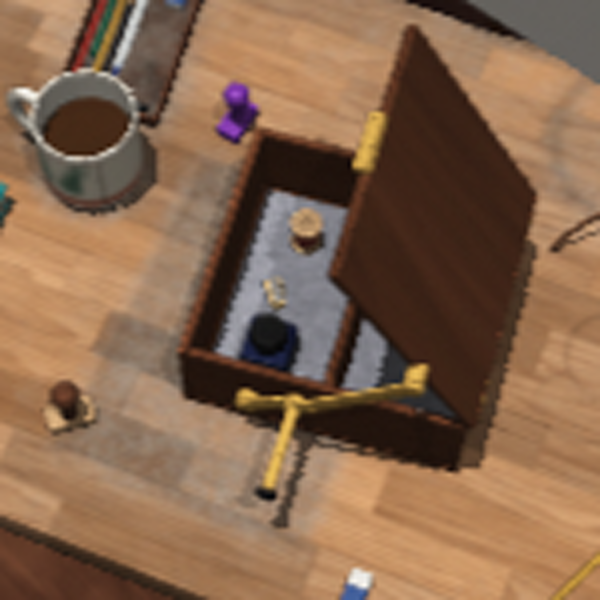

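View pics/d.png

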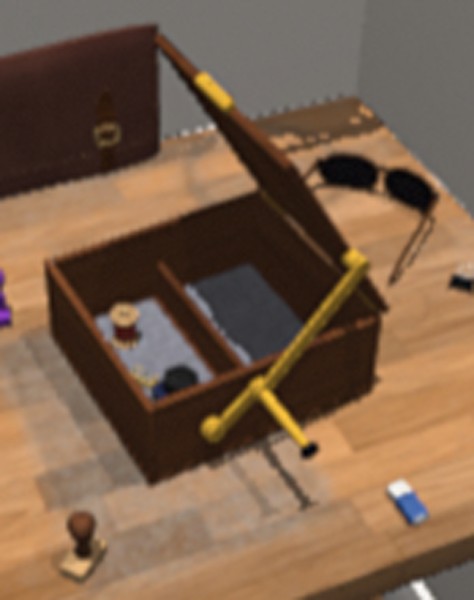

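```bash
cat > fit.py <<'E'
from h import *
from scipy.optimize import least_squares
T=lambda u,v:(u/4+180,v/4+130)
S=lambda u,v:(u/3.16+200,v/3.158+110)
obs=[("top",(-.12,.11,.1),T(262,131)),("top",(-.12,-.11,.1),T(183,353)),("top",(-.12,-.11,0),T(186,397)),("top",(.12,-.11,0),T(459,467)),
("side",(-.12,.11,.1),S(48,262)),("side",(-.12,-.11,.1),S(155,408)),("side",(-.12,-.11,0),S(153,481)),("side",(.12,-.11,.1),S(381,317)),("side",(.12,-.11,0),S(376,385))]
def w(p,q):
    c,s=np.cos(p[2]),np.sin(p[2]);return np.array([p[0]+c*q[0]-s*q[1],p[1]+s*q[0]+c*q[1],q[2]])
f=lambda p:np.concatenate([proj(c,w(p,q))[0]-uv for c,q,uv in obs])
r=least_squares(f,[.6,0,-1.1],loss="soft_l1");print(r.x,np.round(f(r.x).reshape(-1,2),1).tolist())
B=r.x
def inv(P):
    d=np.array(P)-[B[0],B[1],0];c,s=np.cos(B[2]),np.sin(B[2]);return np.array([c*d[0]+s*d[1],-s*d[0]+c*d[1],d[2]])
if __name__=="__main__":
    for n,t,s in(("button",T(266,491),S(309,448)),("barknee",T(293,406),S(260,386)),("pivot",T(245,399),S(211,428)),("lidend",T(420,376),S(355,260)),("stampknob",T(66,392),S(82,523))):
        x,e=tri([("top",*t),("side",*s)]);print(n,x.round(4),inv(x).round(4),e)
    print("rearfloor",w(B,(.058,0,.008)),"lidedge",w(B,(0,0,.308)))
    print("stamp foot corners",[onplane("side",*S(*q),.012).round(4).tolist() for q in((59,562),(82,578),(105,553))],[onplane("top",*T(*q),.012).round(4).tolist() for q in((47,428),(55,408),(96,407))])
E
python3 fit.py
```

```text
[ 0.61520838 -0.1008342  -2.24572122] [[-0.4, -1.5], [0.0, -0.3], [0.8, 0.4], [1.0, 1.3], [-1.1, -1.1], [-0.9, 0.1], [0.3, 1.3], [1.5, -1.1], [-0.5, 1.4]]
button [0.4728 0.0436 0.0895] [-0.0237 -0.2014  0.0895] [np.float64(0.8), np.float64(0.8)]
barknee [ 0.5308 -0.0032  0.0928] [-0.0235 -0.1269  0.0928] [np.float64(0.8), np.float64(0.8)]
pivot [0.5651 0.0249 0.0541] [-0.0668 -0.1177  0.0541] [np.float64(0.1), np.float64(0.1)]
lidend [ 0.48   -0.0849  0.1884] [ 0.072  -0.1155  0.1884] [np.float64(0.3), np.float64(0.3)]
stampknob [0.6262 0.1582 0.0536] [-0.2091 -0.1533  0.0536] [np.float64(1.4), np.float64(1.4)]
rearfloor [ 0.57896774 -0.14611792  0.008     ] lidedge [ 0.61520838 -0.1008342   0.308     ]
stamp foot corners [[0.6407, 0.1737, 0.012], [0.6164, 0.1805, 0.012], [0.6095, 0.1512, 0.012]] [[0.6209, 0.182, 0.012], [0.6353, 0.1699, 0.012], [0.6229, 0.1378, 0.012]]
```

Run:
```python
from h import *
for q in((70,210),(345,325),(385,185),(150,80)): print(onplane("top",*q,0).round(3))
print(proj("top",[[0,0,0],[0,0,.3],[0.07,.25,.5],[.3,0,0],[.5,0,0],[.136,.533,.23]]).round().tolist())
print(proj("side",[[0,0,0],[0,0,.3],[0.07,.25,.5],[.3,0,0],[.5,0,0],[.136,.533,.23]]).round().tolist())
print(imaging.camera_params("wrist"))
snap("wrist","w0.png")
```

```text
[0.883 0.537 0.   ]
[ 0.167 -0.16   0.   ]
[ 0.547 -0.524  0.   ]
[1.331 0.114 0.   ]
[[323.0, 402.0], [341.0, 396.0], [224.0, 409.0], [280.0, 305.0], [256.0, 250.0], [108.0, 436.0]]
[[482.0, 319.0], [539.0, 236.0], [577.0, 246.0], [361.0, 281.0], [291.0, 259.0], [444.0, 541.0]]
{'vertical_fov': 66.19903553255355, 'cx': 256.3081258115379, 'cy': 190.72976037988985, 'origin': array([0.0725998 , 0.54897081, 0.37481019]), 'rotation': array([1.64995236e+02, 1.51320890e-02, 7.56710777e+01])}
```

View pics/w0.png

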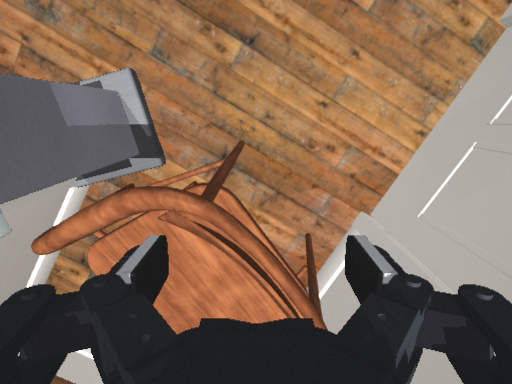

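Wooden stamp is at about (0.624, 0.160). The wrist camera shows only the chair below. Both fixed cameras agree on the box pose to about 1 px, so I'll use that measured pose (yaw about -2.25) and check it with the wrist camera. I'm moving towards the stamp while turning the tool to the box axes.

```bash
python3 -m inch '0.5 -0.4 0.8 0 0 0 0.3;0.96 -0.75 0.8 0 0 -0.2 0.3;0.96 -0.75 0.8 0 0 -0.25 0.3' && python3 -m inch '0.5 -0.4 0 0 0 -0.12 0.3;0.96 -0.75 0 0 0 -0.24 0.3;0.96 -0.75 0 0 0 -0.25 0.3' && python3 -m inch '0.5 -0.4 0 0 0 -0.12 0.3;0.96 -0.75 0 0 0 -0.24 0.3;0.96 -0.75 0 0 0 -0.25 0.3' && python3 -m inch '0.5 -0.4 0 0 0 -0.12 0.3;0.96 -0.75 0 0 0 -0.24 0.3;0.96 -0.75 0 0 0 -0.25 0.3' && python3 -m inch '0.5 -0.4 0 0 0 -0.12 0.3;0.96 -0.75 0 0 0 -0.24 0.3;0.96 -0.75 0 0 0 -0.25 0.3;0.96 -0.75 0 0 0 -0.25 0.3'
cat >> h.py <<'E'
def delta(G,zdir,ydir,off=.019):
    """remaining shift (/0.08 m) and turn (/90 deg) to put grasp point at G with tool z, y"""
    s=readout.sense();z=np.array(zdir,float);z/=np.linalg.norm(z);y=np.array(ydir,float);y-=z*(y@z);y/=np.linalg.norm(y)
    R=np.c_[np.cross(y,z),y,z];R0=Rm(s["orientation"])
    print("shift",((np.array(G)+off*z-s["position"])/.08).round(2),"turn",(Ro.from_matrix(R@R0.T).as_rotvec(degrees=True)/90).round(2))
E
python3 - <<'E'
from h import *
s=readout.sense();print(s["time"],s["joint_pos"].round(),s["position"],s["orientation"].round(1))
im=snap("wrist","w1.png")
for n in("stamp","writing_box"):
    for r in imaging.outline_of("wrist",n)[:4]: print(n,round(r["score"],2),r["box"])
print(proj("wrist",[[.624,.16,.06],[.624,.16,0]]))
E
```

```text
time: 1.23
position: [0.2158, 0.4714, 0.2975]
orientation: [179.8, -0.0, 143.6]
contact_force: [-0.6, -0.3, -0.8]
opening: 0.0596
grip_force: 0.0
time: 1.6
position: [0.2919, 0.4113, 0.2955]
orientation: [180.0, 0.0, 121.3]
contact_force: [-0.2, 0.2, -0.0]
opening: 0.0599
grip_force: 0.0
time: 1.98
position: [0.3682, 0.3518, 0.2951]
orientation: [-180.0, 0.0, 98.9]
contact_force: [-0.4, 0.7, -0.5]
opening: 0.0597
grip_force: 0.0
time: 2.35
position: [0.4446, 0.2923, 0.2948]
orientation: [-180.0, 0.0, 76.5]
contact_force: [-0.4, 0.1, -1.1]
opening: 0.0599
grip_force: 0.0
time: 2.85
position: [0.5196, 0.2341, 0.2953]
orientation: [-180.0, 0.0, 54.4]
contact_force: [-0.1, 0.9, 0.9]
opening: 0.06
grip_force: 0.0
2.85 [ 24.  10.  23. 103.   0. 150.] [0.5196347  0.23405539 0.29529352] [-180.     0.    54.4]
stamp 0.95 [325.2, 37.0, 357.2, 77.2]
stamp 0.73 [336.8, 141.1, 365.7, 168.5]
stamp 0.23 [375.2, 351.8, 374.6, 361.2]
writing_box 0.8 [309.8, 210.2, 512.0, 384.0]
[[355.08066739 162.97573075]
 [342.11084423 156.22906869]]
```

View pics/w1.png

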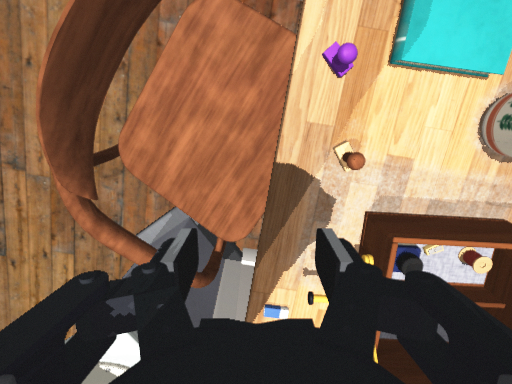

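The wrist view matches the prediction: the knob is seen at (356,161) and was predicted at (355,163). The calibration and box yaw are confirmed. Computing the grasp.

```bash
cat > g.py <<'E'
from h import *
B=np.array([.6152,-.1008,-2.2457]);c,s_=np.cos(B[2]),np.sin(B[2])
bx=np.array([c,s_,0]);by=np.array([-s_,c,0]);ez=np.array([0,0,1.])
W=lambda x,y,z:np.array([B[0],B[1],0])+bx*x+by*y+ez*z
def tz(deg,ax=bx): t=np.radians(deg);return np.sin(t)*ax-np.cos(t)*ez
E
python3 - <<'E'
from g import *
z=tz(28);G=np.array([.624,.160,.047])
delta(G-.07*z,z,by);delta(G,z,by)
E
```

```text
shift [ 1.49 -0.69 -2.55] turn [-0.25  0.19 -0.03]
shift [ 1.24 -1.01 -3.32] turn [-0.25  0.19 -0.03]
```

```bash
python3 -m inch '0.8 -0.35 -0.5 -0.12 0.1 0 0.3;0.8 -0.35 -1 -0.25 0.19 -0.03 0.3;0.8 -0.35 -1 -0.25 0.19 -0.03 0.3' && python3 -m inch '0.69 -0.34 -0.8 0 0 0 0.3;0.69 -0.34 -0.8 0 0 0 0.3;0.69 -0.34 -0.8 0 0 0 0.3;0.69 -0.34 -0.8 0 0 0 0.3'
python3 - <<'E'
from g import *
z=tz(28);G=np.array([.624,.160,.047])
print(readout.sense()["joint_pos"].round())
snap("wrist","w2.png");print([r["box"] for r in imaging.outline_of("wrist","stamp")[:3]],proj("wrist",G+[0,0,.005]))
delta(G,z,by)
E
```

```text
time: 3.38
position: [0.5843, 0.2052, 0.2139]
orientation: [-179.7, 26.7, 51.7]
contact_force: [1.0, 0.3, 1.6]
opening: 0.0598
grip_force: 0.0
time: 3.88
position: [0.639, 0.1788, 0.1559]
orientation: [-179.9, 26.1, 51.6]
contact_force: [-0.2, -0.0, 0.3]
opening: 0.0596
grip_force: 0.0
[ 21.  49.  57. 121. -13. 152.]
[[242.1, 110.6, 280.3, 175.4], [218.9, 252.6, 290.8, 314.6]] [[256.57724126 161.44231167]]
shift [-0.26 -0.32 -1.57] turn [-0.02  0.01 -0.  ]
```

View pics/w2.png

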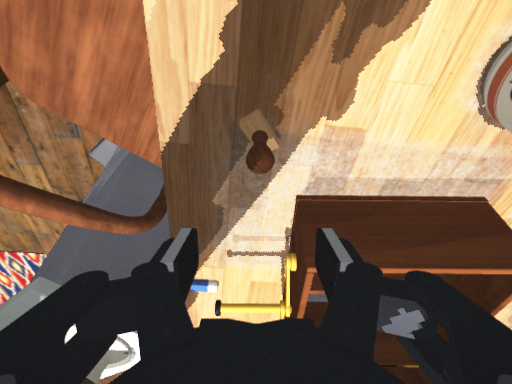

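```bash
python3 -m inch '-0.1 -0.1 -0.4 -0.02 0.01 0 0.3;-0.13 -0.16 -0.8 -0.02 0.01 0 0.3;-0.13 -0.16 -0.8 -0.02 0.01 0 0.3;-0.13 -0.16 -0.8 -0.02 0.01 0 0.3'
python3 - <<'E'
from g import *
z=tz(28);G=np.array([.624,.160,.047])
print(readout.sense()["joint_pos"].round());delta(G,z,by)
E
```

```text
time: 4.47
position: [0.6295, 0.1659, 0.0918]
orientation: [179.6, 28.1, 51.4]
contact_force: [-0.2, 0.4, 0.2]
opening: 0.06
grip_force: 0.0
[ 21.  46.  45. 113. -14. 153.]
shift [-0.14 -0.16 -0.77] turn [ 0.  0. -0.]
```

```bash
python3 -m inch '-0.07 -0.08 -0.4 0 0 0 0.3;-0.14 -0.16 -0.77 0 0 0 0.3;-0.14 -0.16 -0.77 0 0 0 0.3;-0.14 -0.16 -0.77 0 0 0 1;-0.14 -0.16 -0.77 0 0 0 1;-0.14 -0.16 -0.77 0 0 0 1;-0.14 -0.16 -0.77 0 0 0 1;-0.14 -0.16 -0.77 0 0 0 1' && python3 -m inch '0 0 0.4 0 0 0 1;0 0 0.9 0 0 0 1;0 0 0.9 0 0 0 1'
python3 - <<'E'
from g import *
z=tz(28)
print(readout.sense()["joint_pos"].round());print(W(.04,0,.06));
s=readout.sense();print("grasp",s["position"]-.019*Rm(s["orientation"])[:,2])
delta(W(-.09,.0,.20),z,by);delta(W(.042,0,.06),z,by)
E
```

```text
time: 5.48
position: [0.6191, 0.1529, 0.0295]
orientation: [179.6, 28.1, 51.4]
contact_force: [0.9, 0.4, 6.0]
opening: 0.0208
grip_force: 58.3
time: 5.85
position: [0.6195, 0.1532, 0.1038]
orientation: [179.5, 27.9, 51.3]
contact_force: [0.4, 0.3, -0.3]
opening: 0.021
grip_force: 58.6
[ 20.  43.  41. 112. -14. 152.]
[ 0.59020712 -0.13203069  0.06      ]
grasp [0.62489207 0.16022441 0.12056947]
shift [ 0.58 -2.38  0.99] turn [ 0.  0. -0.]
shift [-0.45 -3.67 -0.76] turn [ 0.  0. -0.]
```

Gripped. Computing the waypoints under the lid.

Run:
```python
from g import *
z=tz(28)
s=readout.sense();p=s["position"]-.019*z
for q in((-.17,0,.185),(-.06,0,.165),(-.005,0,.122),(.028,0,.11),(.035,0,.058)):
    n=W(*q);print(q,((n-p)/.08).round(2));p=n
snap("side","s1.png")
for r in imaging.outline_of("side","stamp")[:3]: print(round(r["score"],2),r["box"])
print(proj("side",s["position"]-.019*z-[0,0,.047]))
```

```text
(-0.17, 0, 0.185) [ 1.2  -1.6   0.81]
(-0.06, 0, 0.165) [-0.86 -1.07 -0.25]
(-0.005, 0, 0.122) [-0.43 -0.54 -0.54]
(0.028, 0, 0.11) [-0.26 -0.32 -0.15]
(0.035, 0, 0.058) [-0.05 -0.07 -0.65]
0.79 [176.6, 304.2, 192.2, 325.2]
0.5 [216.1, 188.4, 326.7, 267.2]
0.48 [218.5, 270.5, 230.2, 279.3]
[[225.14153284 271.08309907]]
```

```bash
python3 - <<'E'
from g import *
z=tz(28)
s=readout.sense();p=s["position"]-.019*z
for q in((-.08,-.03,.19),(-.04,0,.155),(-.005,0,.122),(.028,0,.11),(.035,0,.058)):
    n=W(*q);print(q,((n-p)/.08).round(2));p=n
E
python3 -m inch '0 0 0.8 0 0 0 1;0 0 0.87 0 0 0 1'
```

```text
(-0.08, -0.03, 0.19) [ 0.22 -2.24  0.92]
(-0.04, 0, 0.155) [-0.02 -0.62 -0.44]
(-0.005, 0, 0.122) [-0.27 -0.34 -0.41]
(0.028, 0, 0.11) [-0.26 -0.32 -0.15]
(0.035, 0, 0.058) [-0.05 -0.07 -0.65]
time: 6.2
position: [0.6185, 0.1527, 0.1723]
orientation: [179.6, 28.0, 51.4]
contact_force: [0.4, 1.0, -0.4]
opening: 0.0213
grip_force: 58.7
```

```bash
python3 -m inch '0.06 -0.5 0.05 0 0 0 1;0.1 -0.9 0.05 0 0 0 1;0.12 -1 0.05 0 0 0 1' && python3 -m inch '0.05 -0.6 0 0 0 0 1;0.1 -1 0 0 0 0 1;0.1 -1.0 0 0 0 0 1' && python3 -m inch '0 -0.24 0 0 0 0 1;0 -0.24 0 0 0 0 1'
python3 - <<'E'
from g import *
z=tz(28)
s=readout.sense();p=s["position"]-.019*z;print(s["joint_pos"].round())
for q in((-.04,0,.155),(-.005,0,.122),(.028,0,.11),(.035,0,.058)):
    n=W(*q);print(q,((n-p)/.08).round(2));p=n
delta(W(-.04,0,.155),z,by)
E
```

```text
time: 6.58
position: [0.6276, 0.0708, 0.1722]
orientation: [179.7, 28.3, 51.3]
contact_force: [-0.1, -0.3, -0.2]
opening: 0.0213
grip_force: 58.7
time: 6.95
position: [0.6356, -0.009, 0.1723]
orientation: [179.7, 28.3, 51.3]
contact_force: [-0.1, -0.0, 0.2]
opening: 0.0208
grip_force: 58.7
time: 7.2
position: [0.6356, -0.0271, 0.1728]
orientation: [179.7, 28.2, 51.4]
contact_force: [-0.4, -0.0, -0.7]
opening: 0.0212
grip_force: 58.7
[  6.  38.  41. 114. -20. 138.]
(-0.04, 0, 0.155) [-0.01 -0.62 -0.43]
(-0.005, 0, 0.122) [-0.27 -0.34 -0.41]
(0.028, 0, 0.11) [-0.26 -0.32 -0.15]
(0.035, 0, 0.058) [-0.05 -0.07 -0.65]
shift [-0.01 -0.62 -0.43] turn [ 0.  0. -0.]
```

```bash
python3 -m inch '0 -0.3 -0.2 0 0 0 1;0 -0.62 -0.43 0 0 0 1;-0.14 -0.8 -0.64 0 0 0 1;-0.28 -0.96 -0.84 0 0 0 1;-0.28 -0.96 -0.84 0 0 0 1' && python3 -m inch '-0.13 -0.16 -0.08 0 0 0 1;-0.26 -0.32 -0.15 0 0 0 1;-0.26 -0.32 -0.15 0 0 0 1'
python3 - <<'E'
from g import *
s=readout.sense();print(s["joint_pos"].round())
snap("side","s2.png")
import cv2
b=cv2.imread("pics/s2.png");cv2.imwrite("pics/s2c.png",cv2.resize(b[90:290,190:370],(540,600),interpolation=cv2.INTER_CUBIC))
delta(W(.035,0,.058),tz(28),by)
E
```

```text
time: 7.82
position: [0.6123, -0.1034, 0.1051]
orientation: [179.8, 28.3, 51.4]
contact_force: [0.6, -0.2, -0.7]
opening: 0.0211
grip_force: 58.8
time: 8.2
position: [0.5927, -0.1287, 0.0946]
orientation: [179.7, 28.2, 51.4]
contact_force: [-0.3, 1.2, -0.3]
opening: 0.0214
grip_force: 58.8
[ -2.  29.  20.  99. -22. 130.]
shift [-0.07 -0.08 -0.67] turn [ 0.  0. -0.]
```

View pics/s2c.png

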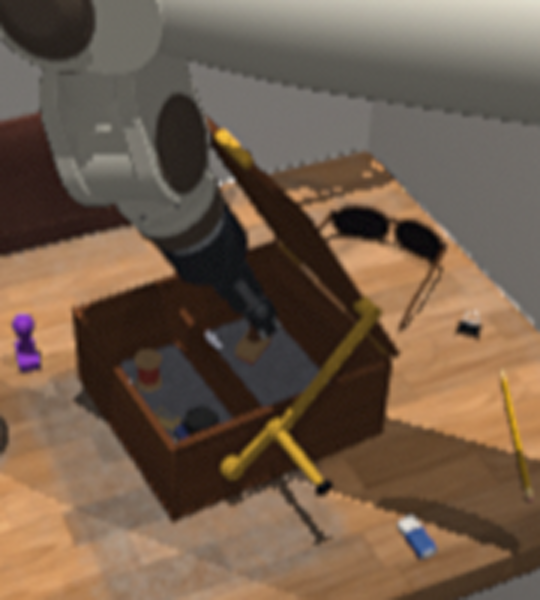

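The stamp, at crop (252,345), hangs upright over the rear compartment and is clear of the cross wall. Lowering it.

```bash
python3 -m inch '-0.04 -0.04 -0.3 0 0 0 1;-0.07 -0.08 -0.6 0 0 0 1;-0.07 -0.08 -0.65 0 0 0 1;-0.07 -0.08 -0.67 0 0 0 1;-0.07 -0.08 -0.67 0 0 0 1'; python3 -m inch '0 0 -0.03 0 0 0 1;0 0 -0.03 0 0 0 1'
```

```text
time: 8.88
position: [0.5876, -0.1351, 0.0413]
orientation: [179.6, 28.2, 51.4]
contact_force: [-0.8, -1.1, -0.5]
opening: 0.0214
grip_force: 58.8
time: 9.12
position: [0.587, -0.1354, 0.0381]
orientation: [179.7, 28.2, 51.4]
contact_force: [0.3, 0.3, -0.1]
opening: 0.0213
grip_force: 58.8
```

```bash
python3 -m inch '0 0 -0.015 0 0 0 1;0 0 -0.015 0 0 0 1'; python3 -m inch '0 0 -0.015 0 0 0 1;0 0 -0.015 0 0 0 1'
```

```text
time: 9.38
position: [0.5871, -0.1355, 0.0375]
orientation: [179.6, 28.2, 51.4]
contact_force: [-1.4, -0.3, 4.8]
opening: 0.0214
grip_force: 59.0
time: 9.62
position: [0.5874, -0.1355, 0.0374]
orientation: [179.6, 28.2, 51.4]
contact_force: [0.0, 2.8, 11.0]
opening: 0.0209
grip_force: 59.3
```

```bash
python3 -m inch '0 0 0.015 0 0 0 1;0 0 0.015 0 0 0 0.6;0 0 0.015 0 0 0 0.5;0 0 0.015 0 0 0 0.5;0 0 0.015 0 0 0 0.5' && python3 -m inch '0.1 0.12 0.27 0 0 0 0.5;0.22 0.27 0.6 0 0 0 0.5;0.36 0.45 0.9 0 0 0 0.5;0.36 0.45 0.9 0 0 0 0.5' && python3 -m inch '0.3 0.3 0.5 0 0 0 0.5;0.5 0.6 0.9 0 0 0 0.5;0.5 0.6 0.9 0 0 0 0.5'
python3 - <<'E'
from g import *
snap("side","s3.png");b=cv2.imread("pics/s3.png");A=cv2.resize(b[130:280,200:350],(400,400),interpolation=cv2.INTER_CUBIC)
snap("wrist","w3.png");w=cv2.resize(cv2.imread("pics/w3.png"),(400,300))
for r in imaging.outline_of("wrist","stamp")[:3]: print(round(r["score"],2),r["box"])
o=np.zeros((400,800,3),np.uint8);o[:,:400]=A;o[:300,400:]=w;cv2.imwrite("pics/s3c.png",o)
print(proj("wrist",W(.035,0,.065)),readout.sense()["joint_pos"].round())
E
```

```text
time: 10.25
position: [0.5868, -0.1354, 0.0365]
orientation: [179.7, 28.2, 51.4]
contact_force: [0.4, -0.2, 0.3]
opening: 0.0432
grip_force: 0.0
time: 10.75
position: [0.617, -0.0987, 0.1101]
orientation: [179.6, 28.1, 51.4]
contact_force: [0.4, -0.2, 0.2]
opening: 0.0431
grip_force: 0.0
time: 11.12
position: [0.657, -0.0503, 0.1815]
orientation: [179.6, 28.1, 51.4]
contact_force: [-0.4, -0.5, -0.3]
opening: 0.0426
grip_force: 0.0
0.55 [248.2, 176.5, 274.1, 216.5]
[[255.09147849 208.41480379]] [  4.  41.  47. 116. -21. 136.]
```

View pics/s3c.png

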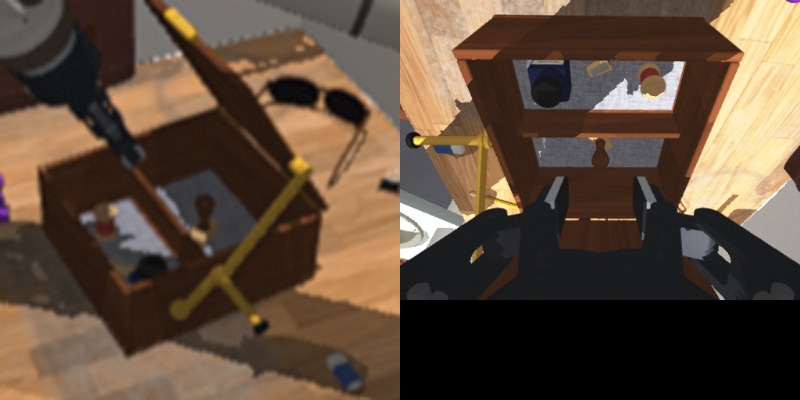

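The stamp stands upright in the rear compartment behind the cross wall (side crop (203,215), wrist crop (600,150)). Now the knee: reorienting above the pin.

Run:
```python
from g import *
delta(W(-.06,-.18,.22),tz(20,by),-bx)
s=readout.sense();print(s["position"]-.019*Rm(s["orientation"])[:,2])
```

```text
shift [-1.72  1.33  0.29] turn [0.1  0.01 1.  ]
[ 0.66074661 -0.04502929  0.19568781]
```

```bash
python3 -m inch '-0.2 0.3 0.1 0 0 0 0.45;-0.4 0.6 0.2 0.03 0 0.12 0.45;-0.6 0.8 0.3 0.04 0 0.24 0.45;-0.8 0.9 0.3 0.05 0 0.36 0.45;-0.86 0.9 0.3 0.05 0 0.48 0.45;-0.86 0.9 0.3 0.05 0 0.5 0.45' && python3 -m inch '-0.4 0.2 0 0.02 0 0.12 0.45;-0.8 0.43 0 0.03 0 0.24 0.45;-0.86 0.43 0 0.05 0 0.36 0.45;-0.86 0.43 0 0.05 0 0.48 0.45;-0.86 0.43 0 0.05 0 0.5 0.45;-0.86 0.43 0 0.05 0 0.5 0.45'
cat > k.py <<'E'
from g import *
def pin(c):
    im=imaging.read_camera(c);h=cv2.cvtColor(im,cv2.COLOR_RGB2HSV)
    for r in imaging.outline_of(c,"knee_pin")[:2]:
        b=np.array(r["box"]);print(c,round(r["score"],2),b.round())
    return im
E
python3 - <<'E'
from k import *
delta(W(-.0245,-.173,.15),tz(20,by),-bx);print(readout.sense()["joint_pos"].round())
for c in("top","side","wrist"): cv2.imwrite(f"pics/k_{c}.png",pin(c)[:,:,::-1])
for c in("top","side","wrist"): print(c,proj(c,[W(-.0245,-.127,.088),W(-.0245,-.195,.088),W(-.0668,-.12,.05)]).round().tolist())
w=cv2.imread("pics/k_wrist.png");cv2.imwrite("pics/kw.png",w)
E
```

```text
time: 12.02
position: [0.5847, 0.0196, 0.2041]
orientation: [-178.9, 24.0, 97.2]
contact_force: [0.5, 0.3, 0.6]
opening: 0.0468
grip_force: 0.0
time: 12.78
position: [0.5169, 0.0538, 0.2034]
orientation: [178.8, 20.1, 141.1]
contact_force: [0.2, -0.3, -0.5]
opening: 0.0473
grip_force: 0.0
shift [-0.2  -0.39 -0.89] turn [-0.01  0.01 -0.  ]
[ 14. -14. -13.  77. -15.  51.]
side 0.74 [265. 234. 299. 257.]
side 0.48 [252. 126. 318. 234.]
wrist 0.65 [202. 106. 266. 200.]
top [[253.0, 232.0], [247.0, 251.0], [241.0, 231.0]]
side [[282.0, 234.0], [296.0, 251.0], [267.0, 247.0]]
wrist [[215.0, 188.0], [209.0, 118.0], [259.0, 173.0]]
```

View pics/kw.png

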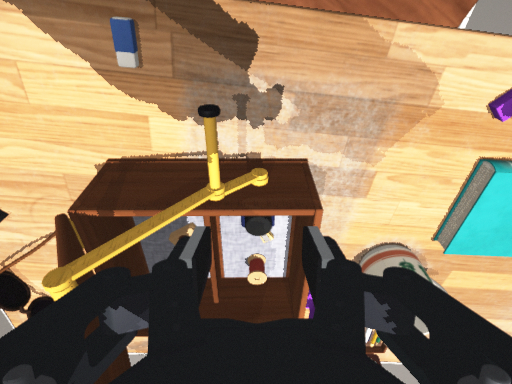

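The wrist view shows the pin from the button (208,110) to the knee (216,190), close to the prediction. Refining by triangulation.

Run:
```python
from g import *
def bf(x): d=x-[B[0],B[1],0];return (bx@d,by@d,x[2])
for n,w,t,s in(("button",(208,110),(246.5,252.75),(297.8,251.9)),("knee",(216,190),(253.25,231.5),(282.3,232.2)),("pivot",(261,177),(241.2,229.7),(266.8,245.5))):
    x,e=tri([("wrist",*w),("top",*t),("side",*s)]);print(n,np.round(bf(x),4),e)
    x,e=tri([("wrist",*w),("side",*s)]);print(n,np.round(bf(x),4),e)
```

```text
button [-0.0241 -0.2018  0.0896] [np.float64(0.8), np.float64(1.1), np.float64(0.9)]
button [-0.0247 -0.2033  0.0914] [np.float64(0.4), np.float64(0.4)]
knee [-0.0243 -0.1271  0.0928] [np.float64(1.5), np.float64(1.3), np.float64(1.0)]
knee [-0.0266 -0.1309  0.0983] [np.float64(0.5), np.float64(0.5)]
pivot [-0.0676 -0.1182  0.0556] [np.float64(1.2), np.float64(0.8), np.float64(0.5)]
pivot [-0.0686 -0.1201  0.0582] [np.float64(0.4), np.float64(0.4)]
```

Run:
```python
from g import *
z=tz(20,by);delta(W(-.025,-.175,.13),z,-bx);delta(W(-.025,-.175,.088),z,-bx)
```

```text
shift [-0.23 -0.39 -1.15] turn [-0.01  0.01 -0.  ]
shift [-0.23 -0.39 -1.68] turn [-0.01  0.01 -0.  ]
```

```bash
python3 -m inch '-0.23 -0.39 -0.4 0 0 0 0.45;-0.23 -0.39 -0.9 0 0 0 0.45;-0.23 -0.39 -0.9 0 0 0 0.45' && python3 -m inch '0 0 -0.4 0 0 0 0.45;0 0 -0.76 0 0 0 0.45;0 0 -0.76 0 0 0 0.45;0 0 -0.76 0 0 0 0.45' && python3 -m inch '0 0 0 0 0 0 1;0 0 0 0 0 0 1;0 0 0 0 0 0 1;0 0 0 0 0 0 1;0 0 0 0 0 0 1;0 0 0 0 0 0 1'
python3 - <<'E'
from g import *
s=readout.sense();x=s["position"]-.019*Rm(s["orientation"])[:,2]-[B[0],B[1],0];print(bx@x,by@x,x[2])
E
```

```text
time: 13.45
position: [0.498, 0.0233, 0.1298]
orientation: [179.0, 20.0, 141.2]
contact_force: [-0.2, -0.3, 0.7]
opening: 0.0468
grip_force: 0.0
time: 13.95
position: [0.5008, 0.0241, 0.0742]
orientation: [178.6, 20.3, 141.2]
contact_force: [0.2, 0.6, 0.1]
opening: 0.0472
grip_force: 0.0
time: 14.7
position: [0.5, 0.0237, 0.0728]
orientation: [178.7, 20.2, 141.1]
contact_force: [-3.2, -0.9, 6.1]
opening: 0.0075
grip_force: 58.7
-0.0247660635956954 -0.17429701165817124 0.09063483783854451
```

Pin gripped. I'm lifting the knee along its arc about the pivot, watching the force.

```bash
python3 -m inch '0.03 0.03 0.04 0 0 0 1;0.055 0.07 0.08 0 0 0 1;0.055 0.07 0.08 0 0 0 1' && python3 -m inch '0.03 0.04 0.035 0 0 0 1;0.063 0.08 0.067 0 0 0 1;0.063 0.08 0.067 0 0 0 1'
```

```text
time: 15.08
position: [0.5037, 0.0282, 0.079]
orientation: [178.9, 20.2, 141.1]
contact_force: [-7.9, -6.5, 9.1]
opening: 0.0073
grip_force: 58.7
time: 15.45
position: [0.5085, 0.0341, 0.085]
orientation: [178.9, 20.3, 141.1]
contact_force: [-13.8, -8.1, 15.7]
opening: 0.008
grip_force: 59.1
```

```bash
python3 -m inch '0.025 0.03 0.04 0 0 0 1;0.062 0.078 0.066 0 0 0 1;0.062 0.078 0.066 0 0 0 1' && python3 -m inch '0.035 0.045 0.02 0 0 0 1;0.07 0.09 0.033 0 0 0 1;0.07 0.09 0.033 0 0 0 1'
python3 - <<'E'
from g import *
s=readout.sense();x=s["position"]-.019*Rm(s["orientation"])[:,2]-[B[0],B[1],0];print(bx@x,by@x,x[2])
for c in("side","top"):
    cv2.imwrite(f"pics/m_{c}.png",imaging.read_camera(c)[:,:,::-1])
    for r in imaging.outline_of(c,"lid")[:2]:print(c,round(r["score"],2),r["box"])
print(proj("side",[W(0,.11,.308),W(0,-.11,.308)]))
E
```

```text
time: 15.82
position: [0.5141, 0.041, 0.0905]
orientation: [178.8, 20.3, 141.1]
contact_force: [-9.5, -5.6, 14.1]
opening: 0.0075
grip_force: 58.9
time: 16.2
position: [0.5199, 0.0482, 0.0936]
orientation: [178.8, 20.3, 141.1]
contact_force: [-9.3, -5.5, 16.5]
opening: 0.0075
grip_force: 58.9
-0.05638006139605477 -0.17407065821845258 0.11137890622608965
side 0.77 [243.7, 129.4, 287.4, 175.6]
top 0.75 [256.8, 134.4, 315.9, 234.6]
[[248.28525014 121.68726428]
 [290.89556572 162.7177634 ]]
```

```bash
python3 -m inch '0.05 0.06 0.02 0 0 0 1;0.097 0.12 0.03 0 0 0 1;0.097 0.12 0.03 0 0 0 1;0.15 0.186 0.02 0 0 0 1;0.15 0.186 0.02 0 0 0 1'
python3 - <<'E'
from g import *
s=readout.sense();x=s["position"]-.019*Rm(s["orientation"])[:,2]-[B[0],B[1],0];print(bx@x,by@x,x[2])
imaging.read_camera("side")
for r in imaging.outline_of("side","lid")[:2]:print(round(r["score"],2),r["box"])
E
```

```text
time: 17.02
position: [0.5324, 0.0636, 0.0943]
orientation: [178.7, 20.3, 141.1]
contact_force: [-1.3, -3.0, 5.8]
opening: 0.0076
grip_force: 58.8
-0.076196326312269 -0.17397405585996084 0.11207443966341646
0.66 [230.0, 142.4, 284.8, 236.5]
```

```bash
python3 -m inch '0.036 0.046 -0.01 0 0 0 1;0.073 0.092 -0.022 0 0 0 1;0.108 0.135 -0.043 0 0 0 1;0.143 0.179 -0.065 0 0 0 1;0.143 0.179 -0.065 0 0 0 1'&& python3 -m inch '0.03 0.04 -0.03 0 0 0 1;0.063 0.079 -0.064 0 0 0 1;0.09 0.114 -0.104 0 0 0 1;0.119 0.148 -0.144 0 0 0 1;0.119 0.148 -0.144 0 0 0 1'
python3 - <<'E'
from g import *
s=readout.sense();x=s["position"]-.019*Rm(s["orientation"])[:,2]-[B[0],B[1],0];print(bx@x,by@x,x[2])
imaging.read_camera("side")
for r in imaging.outline_of("side","lid")[:2]:print(round(r["score"],2),r["box"])
E
```

```text
time: 17.75
position: [0.544, 0.078, 0.089]
orientation: [178.7, 20.3, 141.1]
contact_force: [1.3, -1.8, 4.6]
opening: 0.0076
grip_force: 58.6
time: 18.38
position: [0.5531, 0.0896, 0.0766]
orientation: [178.8, 20.3, 141.1]
contact_force: [3.5, -4.7, 0.1]
opening: 0.0073
grip_force: 58.8
-0.10952376524446722 -0.17401899926230835 0.09445201908733876
0.93 [215.2, 167.9, 274.4, 217.5]
```

```bash
python3 -m inch '0.013 0.015 -0.023 0 0 0 1;0.025 0.03 -0.046 0 0 0 1;0.036 0.045 -0.07 0 0 0 1;0.046 0.058 -0.094 0 0 0 1;0.056 0.07 -0.12 0 0 0 1;0.065 0.081 -0.146 0 0 0 1;0.065 0.081 -0.146 0 0 0 1'
python3 - <<'E'
from g import *
s=readout.sense();x=s["position"]-.019*Rm(s["orientation"])[:,2]-[B[0],B[1],0];print(bx@x,by@x,x[2])
imaging.read_camera("side")
for r in imaging.outline_of("side","lid")[:2]:print(round(r["score"],2),r["box"])
print(proj("side",[W(-.12,.11,.11),W(-.12,-.11,.11)]))
E
```

```text
time: 19.35
position: [0.558, 0.0956, 0.0649]
orientation: [178.8, 20.3, 141.1]
contact_force: [1.4, -6.3, 1.9]
opening: 0.0075
grip_force: 58.9
-0.1172073757696861 -0.17396905924337425 0.08268454558497737
0.58 [214.5, 172.0, 270.4, 230.4]
0.33 [216.3, 169.3, 323.4, 274.4]
[[213.84897256 189.3158094 ]
 [248.10254823 236.75151357]]
```

```bash
python3 -m inch '0.005 0.006 -0.015 0 0 0 1;0.01 0.012 -0.03 0 0 0 1;0.014 0.018 -0.045 0 0 0 1;0.018 0.023 -0.06 0 0 0 1;0.02 0.027 -0.075 0 0 0 1;0.023 0.03 -0.089 0 0 0 1;0.023 0.03 -0.089 0 0 0 1' && python3 -m inch '0.001 0.002 -0.01 0 0 0 1;0.002 0.004 -0.02 0 0 0 1;0.002 0.004 -0.02 0 0 0 1'
python3 - <<'E'
from g import *
s=readout.sense();x=s["position"]-.019*Rm(s["orientation"])[:,2]-[B[0],B[1],0];print(bx@x,by@x,x[2])
snap("side","z1.png");snap("top","z2.png")
for c in("side","top"):
  for r in imaging.outline_of(c,"lid")[:2]:print(c,round(r["score"],2),r["box"])
E
```

```text
time: 20.32
position: [0.5593, 0.0975, 0.0584]
orientation: [178.9, 20.3, 141.1]
contact_force: [-6.4, -9.2, 9.4]
opening: 0.0074
grip_force: 59.5
time: 20.7
position: [0.5594, 0.0976, 0.0578]
orientation: [178.9, 20.3, 141.1]
contact_force: [-13.2, -10.0, 18.3]
opening: 0.0073
grip_force: 60.6
-0.11971990641155639 -0.17411504893208368 0.07556586650768714
side 0.8 [215.6, 173.6, 320.8, 239.0]
side 0.7 [217.9, 172.2, 319.7, 273.8]
top 0.75 [228.2, 160.0, 313.6, 236.3]
```

Force builds as the lid seats. Releasing, backing off and checking.

```bash
python3 -m inch '0 0 0.01 0 0 0 0.8;0 0 0.01 0 0 0 0.5;0 0 0.01 0 0 0 0.4;0 0 0.01 0 0 0 0.4;0 0 0.01 0 0 0 0.4' && python3 -m inch '-0.1 0.08 0.36 0 0 0 0.4;-0.2 0.16 0.7 0 0 0 0.4;-0.25 0.2 0.9 0 0 0 0.4;-0.25 0.2 0.9 0 0 0 0.4' && python3 -m inch '-0.2 0.2 0.4 0 0 0 0.4;-0.5 0.5 0.9 0 0 0 0.4;-0.5 0.5 0.9 0 0 0 0.4'
python3 - <<'E'
from g import *
o=np.zeros((576,800,3),np.uint8)
snap("side","z3.png");snap("top","z4.png")
a=cv2.imread("pics/z3.png")[130:290,190:350];b=cv2.imread("pics/z4.png")[130:290,190:350]
cv2.imwrite("pics/z.png",np.hstack([cv2.resize(a,(400,400),interpolation=3),cv2.resize(b,(400,400),interpolation=3)]))
for q in((-.12,.11,.11),(-.12,-.11,.11),(.12,-.11,.11)): 
  for c in("side","top"): print(c,((proj(c,W(*q))[0]-[190,130])*2.5).round())
delta(W(-.05,0,.16),tz(0),by)
E
```

```text
time: 21.52
position: [0.5598, 0.0995, 0.0567]
orientation: [178.7, 20.2, 141.2]
contact_force: [-0.6, 0.3, 0.3]
opening: 0.0511
grip_force: 0.0
time: 22.02
position: [0.5404, 0.1158, 0.1299]
orientation: [178.6, 20.2, 141.2]
contact_force: [1.0, 0.2, 0.2]
opening: 0.0514
grip_force: 0.0
time: 22.4
position: [0.5001, 0.1569, 0.2029]
orientation: [178.5, 20.2, 141.2]
contact_force: [0.4, -0.2, 0.4]
opening: 0.0515
grip_force: 0.0
side [ 60. 148.]
top [138.  74.]
side [145. 267.]
top [ 89. 217.]
side [331. 192.]
top [272. 265.]
shift [ 1.83 -2.72 -0.73] turn [ 0.25  0.04 -0.99]
```

View pics/z.png

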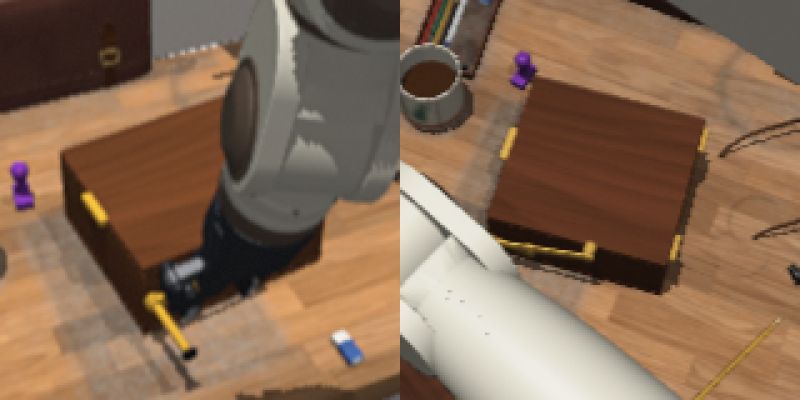

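The lid looks shut: its corners match the predicted shut positions in both views, at side (60,148) and top (138,74). I'll confirm with a gentle press near the free edge.

Run:
```python
from g import *
delta(W(-.09,-.03,.20),tz(20,by),-bx,off=0)
```

```text
shift [ 1.85 -2.09  0.  ] turn [-0.01  0.01 -0.  ]
```

```bash
python3 -m inch '0.5 -0.5 0.1 0 0 0 1;0.93 -1 0.1 0 0 0 1;0.93 -1 0.1 0 0 0 1' && python3 -m inch '0.5 -0.5 -0.1 0 0 0 1;0.92 -1 -0.1 0 0 0 1;0.92 -1 -0.1 0 0 0 1' && python3 -m inch '0 0 -0.4 0 0 0 1;0 0 -0.8 0 0 0 1;0 0 -0.9 0 0 0 1;0 0 -0.9 0 0 0 1' && python3 -m inch '0 0 -0.05 0 0 0 1;0 0 -0.1 0 0 0 1;0 0 -0.1 0 0 0 1'
```

```text
time: 22.88
position: [0.5752, 0.072, 0.2061]
orientation: [178.9, 20.1, 141.0]
contact_force: [-1.0, -0.3, -0.5]
opening: 0.0
grip_force: 0.0
time: 23.25
position: [0.6482, -0.0072, 0.1979]
orientation: [178.9, 20.0, 141.0]
contact_force: [-0.2, -0.3, 0.9]
opening: 0.0
grip_force: 0.0
time: 23.75
position: [0.6473, -0.0041, 0.1285]
orientation: [178.8, 20.1, 141.2]
contact_force: [0.4, 0.2, 0.8]
opening: -0.0001
grip_force: 0.0
time: 24.12
position: [0.6478, -0.0046, 0.1209]
orientation: [178.7, 20.2, 141.2]
contact_force: [-1.0, -0.7, 0.1]
opening: 0.0
grip_force: 0.0
```

```bash
for i in 1; do python3 -m inch '0 0 -0.04 0 0 0 1;0 0 -0.08 0 0 0 1;0 0 -0.08 0 0 0 1' && python3 -m inch '0 0 -0.03 0 0 0 1;0 0 -0.03 0 0 0 1' && python3 -m inch '0 0 -0.03 0 0 0 1;0 0 -0.03 0 0 0 1'; done
```

```text
time: 24.5
position: [0.6476, -0.0046, 0.114]
orientation: [178.8, 20.1, 141.2]
contact_force: [-0.4, -1.3, 0.8]
opening: 0.0001
grip_force: 0.0
time: 24.75
position: [0.648, -0.0046, 0.1126]
orientation: [178.7, 20.2, 141.2]
contact_force: [-0.7, 0.3, 3.2]
opening: 0.0004
grip_force: 1.5
time: 25.0
position: [0.6482, -0.0046, 0.1122]
orientation: [178.6, 20.3, 141.1]
contact_force: [-9.3, 0.4, 15.2]
opening: -0.0003
grip_force: 7.7
```

The lid resists firmly at about 0.112 m, so it is fully shut. Backing away and handing in.

```bash
python3 -m inch '0 0 0.3 0 0 0 1;0 0 0.9 0 0 0 1;0 0 0.95 0 0 0 1;0 0 0.95 0 0 0 1'
python3 - <<'E'
from h import *
print(workorder.hand_in())
E
```

```text
time: 25.5
position: [0.6479, -0.0045, 0.1854]
orientation: [178.7, 20.2, 141.2]
contact_force: [-1.0, -0.4, -0.5]
opening: 0.0002
grip_force: 0.0
the job is handed in; nothing more can be done
None
```

The wooden stamp was standing upright in the rear compartment when last seen. I then unlocked the stay, lowered the lid slowly until it was fully shut, and handed the job in at about 25.5 s without touching the sunglasses, eraser or binder clip.

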